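Press the stopper home in a glass jar with the lever press

ROBOT

A 6-joint arm with a two-finger parallel gripper is mounted at the origin on the work surface. World frame = base frame: x ahead of the robot, y to its left, z up, the work surface at z = 0. Lengths are in m, angles in rad, forces in N, time in s.
With the tool pointing down it reaches from about 0.325 to 1 m from the base axis. Payload 5.1 kg.
Tool frame: the origin (TCP) lies on the centre line of the jaws, within the pads' length; the fingertips stand 8 mm ahead of it and the grasp point (between the pads) lies 11 mm behind it; z points along the fingers, y is the line along which they close (so a half turn about z gives the same grasp; the last joint's range is limited). The gripper opens to 85 mm and grips with 20 to 120 N. Pads are 22 mm wide; open, the fingers measure 114 mm over their backs; the gripper's body (76 mm by 85 mm) begins 54 mm behind the grasp point. The pads swing forward as they close: fully open they stand 13 mm farther back than shut.
Start: joints at [-1.299, 0.124, 1.65, -0, 1.367, -0.083], TCP at [0.226, -0.61, 0.239] pointing down, gripper open.
Joint ranges: [-2.61, 2.61], [-1.02, 2.33], [0.03, 2.71], [-1.35, 4.49], [0.32, 2.68], [-2.91, 2.91]. Speed limits (rad/s): [2.57, 2.57, 3.14, 3.14, 3.14, 3.14].

INTERFACE

Orientations are given as [roll, pitch, yaw] about the fixed x, y, z axes, in that order (R = Rz(yaw) Ry(pitch) Rx(roll)).
In Python, from plant import arm, viewer, job gives the robot as it stands. The module is installed in compiled form; this text tells all that it offers.
- The arm moves only by the tool send_rows, never from a script. Its arguments are lists of equal length, an entry for each row: "xyz": the shift along the tool's x, y, z in m, a list of three; "rotation": the turn, a rotation vector about the tool's x, y, z in degrees, a list of three; "fingers": the finger opening in m, from 0 to 0.0854. In form: {"xyz": [[x, y, z], ...], "rotation": [[rx, ry, rz], ...], "fingers": [fingers, ...]}. A call has 1 to 12 rows; each row shifts and turns the commanded pose from where the row before left it, along the tool's axes as they then stand; what a row does not reach is not made up. A row lasts 1/12 s, in which the tool goes at most 41.7 mm and 7.16 degrees, less where a joint would pass 70% of its speed; a pose out of reach is approached as far as the arm can. A call with a gripper value outside its range is refused whole. The fingers move at their own pace and stop on an object; "grip_force" is the grip in N (left out, the last holds). Time passes only in rows, so rows that do not move let the fingers close. It gives the time, the measured TCP pose, the force, the opening and the grip force at its end, in the units of the state.
- arm.get_state(): the state, without advancing time (a new reading comes with each control period).
- viewer.snapshot(name): name is "side" or "top"; returns a dict with "frame" (400x640x3 uint8, blue, green, red), "fx", "fy", "cx", "cy" (pixels), "cam_to_world" (4x4, takes a point from camera to world coordinates). Camera axes: x right, y up, looking along -z (the intrinsics and any distortion apply to the point x, -y, -z); pixel columns grow to the right and rows downward; lengths in m; the calibration is good to about 2 mm. A picture is of the moment at which its call begins. There is no depth.
- job.close_job(): hands the job in; it is judged then, once.
The state is a dict: "t": time; "qpos": joint angles; "dq": joint speeds; "effort": joint torques, N m; "eef_pos": TCP position; "eef_rot": TCP orientation; "contact_force": force on the tool from outside, world axes, zero at the start; "moment": the same for the moment, N m; "gripper_width": finger opening in m; "grip_force": force on a finger pad.
Only numpy, scipy, OpenCV 4.12 (cv2) and the standard library are available. Lean on these libraries where they do the work, as an engineer would, in place of code of your own. Each camera call takes 0.05 s, during which the arm holds its last target. There are 200 camera calls.

TASK

Lift the glass jar out of the divided tray, holding it by its narrow ends, and stand it on the black rubber mat; let go, take it again by its flat sides and stand it squarely in the nest of the lever press, then let go. Pull the red press handle down to its stop so that the orange stopper is pushed home, then ease the lever back slowly until it stands fully up again - do not let it snap back. Never drop or tip the jar, leave it in the nest, and leave the other things where they are.

Things in the scene. Friction and masses are not known exactly. Their poses are not given: they have to be found in the camera images.
- jar_center (a point): Rectangular glass jar with white contents, about 0.2 kg. Its block is 60 mm long (own x), 36 mm wide (own y), 52 mm high; above it a 32 mm round neck, 8 mm high, and an orange stopper. This point is the middle of the block, 26 mm above its foot; own z points up. It starts standing in one of the tray's three slots, its length along the slot.
- stopper (a joint): Orange push-in stopper, 26 mm across, in the jar's neck: 0 = 14 mm proud of the rim (74 mm above the jar's foot), 0.012 m = pushed in as far as it goes, 2 mm proud. Stiff fit: about 11 N moves it, and it stays where it is pushed. The press at its stop pushes it to about 0.011.
- lever (a joint): Lever of the press: 0 = upright (rest), 1.57 rad = pulled down level towards the press's front (its -x), at its stop. A spring always drives it back to 0: about 3.5 N at the handle near the top, 10 N at the bottom, and 6 N more over the last 0.16 rad where it pushes the stopper. Let go from far down it snaps up; from less than 0.2 rad it goes home gently.
- lever_grip (a point): Middle of the red round handle bar, 16 mm thick, parallel to the nest's y, 94 mm clear between the two flat arms of the fork-shaped lever. It swings on a 180 mm radius about lever_hinge: straight above it (263 mm above the washer lid) at lever 0, level with it, towards the front, at 1.57. The bar can turn in a grip. The cross piece with the pressing pad is 90 mm from the bar.
- lever_hinge (a point): Axis of the lever, 90 mm behind the middle of the nest (own +x of the press) and 83 mm above the washer lid; axis parallel to the press's y.
- nest (a point): Middle of the nest floor of the fixed green press, 20 mm above the washer lid; x points from the press's front to the hinge, y across. Two end stops 68 mm apart along x (5 mm thick, 32 wide, 40 high) and two lips 44 mm apart along y (6 mm high): the jar stands between, its length along x, either way round. Base 190 mm (70 in front of this point, 120 behind) by 150; hinge posts 100 high.
- tray: Fixed blue plastic tray, 160 mm (own x) by 142 (own y) by 52 high, floor 4 mm thick; walls and the two dividers (along x) 4 mm thick, making three slots 152 mm long, 42 wide, their middles at y = -46, 0, +46 mm. Origin at the centre of its underside. The jar, the steel peg and the soap are one in each slot, in any order.
- mat: Fixed black rubber mat, 120 x 120 x 4 mm, flat on the washer lid between tray and press; origin at the centre of its underside.
- peg: Bystander: stainless steel peg, 24 mm across, 45 mm high, standing in a tray slot; origin at its foot.
- soap: Bystander: green bar of hard soap, 70 x 34 x 24 mm, lying in a tray slot; origin under its centre.
- spray: Bystander: upright white spray bottle with a red trigger head, 72 mm across, 200 mm high, behind the mat; origin at its foot.
- caddy: Bystander: round grey turntable caddy, 160 mm across, with a brush and a scoop in it, 145 mm high, at the right of the press; origin at its foot.
Things that resemble listed ones, but are neither listed nor needed, are in the scene too. There is more than one size of the mat; the one meant has the size given above.

How it is judged:
By the outcome, as a careful person would: the job done as asked, in the order asked, and still so for the second after the job is handed in, with the robot touching nothing.
It also fails if it takes over 72 s, if anything falls off the work surface, if the arm or the gripper's body presses on something with over 40 N, if the wrist force passes 120 N, or if a joint passes its speed limit or range.

## Working session

There is one attempt and no reset: what is moved stays moved. The work goes in short steps, Python scripts to look and compute and a tool call to move; the robot and the scene stay as the last step left them, time stands still between calls to the robot, and variables do not carry over. Pictures are saved under pics/ and viewed, at most 10 in all, crops included, and the job is handed in when it is done.

Besides the shell and the picture viewer there is one more tool, called after "Call:" by a JSON object that holds its "api" and its "payload". send_rows: Moves the arm, as the interface text tells. Its arguments: {"type":"object","properties":{"xyz":{"type":"array"},"rotation":{"type":"array"},"fingers":{"type":"array"},"grip_force":{"type":"number"}},"required":["xyz","rotation","fingers"]}

```bash
mkdir -p pics
cat > h.py <<'E'
import numpy as np, cv2
from plant import arm, viewer, job
from scipy.spatial.transform import Rotation as R
def snap(n):
    return viewer.snapshot(n)
def ray(s,u,v):
    T=np.array(s["cam_to_world"]); d=np.array([(u-s["cx"])/s["fx"],-(v-s["cy"])/s["fy"],-1.])
    return T[:3,3],T[:3,:3]@d
def onz(s,u,v,z):
    o,d=ray(s,u,v); return (o+d*(z-o[2])/d[2])
def px(s,p):
    T=np.array(s["cam_to_world"]); c=T[:3,:3].T@(np.array(p)-T[:3,3]); return np.array([s["cx"]+s["fx"]*c[0]/-c[2], s["cy"]-s["fy"]*c[1]/-c[2]])
E
python3 - <<'E'
from h import *
for n in("top","side"):
    s=snap(n); cv2.imwrite(f"pics/{n}0.png",s["frame"]); print([k for k in s],s["fx"],s["cx"],s["cy"],np.round(s["cam_to_world"],3))
print(arm.get_state())
E
```

```text
['frame', 'fx', 'fy', 'cx', 'cy', 'cam_to_world'] 493.68061514957174 318.7421067143084 205.0284274560896 [[-0.016  0.999 -0.043  0.391]
 [-1.    -0.016  0.005 -0.073]
 [ 0.004  0.043  0.999  1.952]
 [ 0.     0.     0.     1.   ]]
['frame', 'fx', 'fy', 'cx', 'cy', 'cam_to_world'] 424.84624256596703 321.1902997600924 197.34946310523736 [[-0.98   0.117 -0.161  0.266]
 [-0.199 -0.591  0.782  0.884]
 [-0.004  0.798  0.602  0.916]
 [ 0.     0.     0.     1.   ]]
{'t': 0.1, 'qpos': array([-1.29857305e+00,  1.24473059e-01,  1.65152200e+00, -1.73530021e-05,
        1.36752639e+00, -8.26035217e-02]), 'dq': array([ 0.00083781, -0.00158849, -0.00412237, -0.0002556 , -0.00018298,
       -0.00050818]), 'effort': array([ 8.70994991e-04, -4.24930644e+01, -3.66654038e+01, -5.36739242e-05,
        4.00565521e-03,  9.66344999e-06]), 'eef_pos': array([ 0.22564976, -0.60900334,  0.2381636 ]), 'eef_rot': array([-3.13966904e+00, -1.42212877e-04,  3.54830180e-01]), 'contact_force': array([ 1.08569711, -0.25157347, -0.66333663]), 'moment': array([-0.01116264,  0.04296376,  0.03279816]), 'grip_force': 0.0, 'gripper_width': 0.08533492148281988}
```

View pics/top0.png

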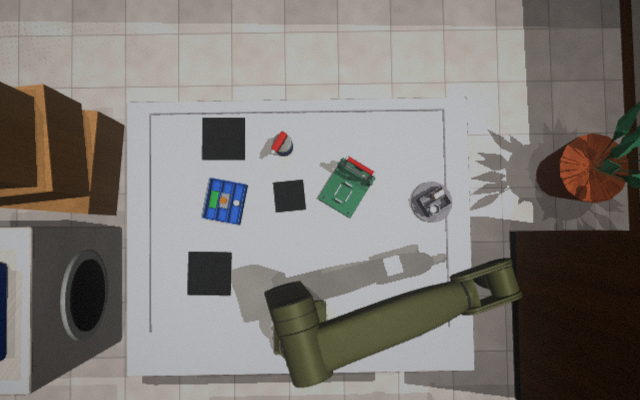

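View pics/side0.png

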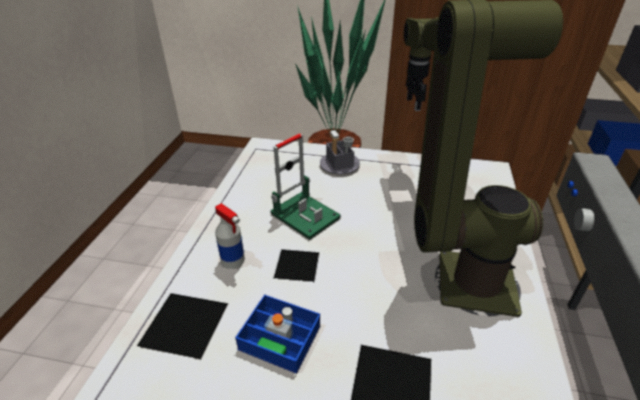

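```bash
cat >> h.py <<'E'
def tri(a,pa,b,pb):
    o1,d1=ray(a,*pa);o2,d2=ray(b,*pb)
    A=np.stack([d1,-d2],1);t=np.linalg.lstsq(A,o2-o1,rcond=None)[0]
    p,q=o1+d1*t[0],o2+d2*t[1]; return (p+q)/2,np.linalg.norm(p-q)
def hsv(s,lo,hi,box):
    m=cv2.inRange(cv2.cvtColor(s["frame"],cv2.COLOR_BGR2HSV),np.array(lo),np.array(hi))
    k=np.zeros_like(m);x0,y0,x1,y1=box;k[y0:y1,x0:x1]=m[y0:y1,x0:x1];return k
def cen(m):
    M=cv2.moments(m,True);return np.array([M["m10"],M["m01"]])/M["m00"],M["m00"]
def rect(s,m,z):
    c=max(cv2.findContours(m,cv2.RETR_EXTERNAL,cv2.CHAIN_APPROX_NONE)[0],key=cv2.contourArea)
    w=np.array([onz(s,u,v,z)[:2]*1000 for [[u,v]] in c],np.float32)
    return cv2.minAreaRect(w)
E
python3 - <<'E'
from h import *
t=snap("top");s=snap("side")
big=lambda f,b,k,n:cv2.imwrite(n,cv2.resize(f[b[1]:b[3],b[0]:b[2]],None,fx=k,fy=k,interpolation=cv2.INTER_CUBIC))
a=cv2.resize(t["frame"][145:225,195:395],None,fx=4,fy=4,interpolation=cv2.INTER_CUBIC)
b=cv2.resize(s["frame"][130:250,260:360],None,fx=2.3,fy=2.3,interpolation=cv2.INTER_CUBIC)
c=cv2.resize(s["frame"][285:380,225:335],None,fx=2.9,fy=2.9,interpolation=cv2.INTER_CUBIC)
out=np.zeros((600,800,3),np.uint8);out[:320,:800]=a;out[322:322+276,:230]=b[:278];out[322:322+c.shape[0],240:240+c.shape[1]]=c
cv2.imwrite("pics/c.png",out)
O=([5,120,120],[20,255,255])
mo,ms=hsv(t,*O,(195,170,255,230)),hsv(s,*O,(230,290,330,370))
print("orange",cen(mo),cen(ms),tri(t,cen(mo)[0],s,cen(ms)[0]))
def red(s,b): return hsv(s,[0,120,90],[4,255,255],b)|hsv(s,[172,120,90],[180,255,255],b)
r1,r2=red(t,(335,145,390,190)),red(s,(265,125,310,160))
print("handle",cen(r1),cen(r2),tri(t,cen(r1)[0],s,cen(r2)[0]))
for z in(.29,.263):print(rect(t,r1,z))
print("tray",rect(t,hsv(t,[105,120,40],[125,255,255],(195,165,255,235)),.052))
print("mat",rect(t,hsv(t,[0,0,0],[180,255,60],(265,170,312,220)),.004))
g=hsv(t,[60,90,40],[90,255,200],(312,145,385,225))
print("base",rect(t,g,.02))
E
```

```text
orange (array([222.6875, 199.75  ]), 32.0) (array([277.24705882, 318.71764706]), 85.0) (array([0.4984936 , 0.28238301, 0.0729991 ]), np.float64(0.0001536815909987679))
handle (array([359.77777778, 165.58974359]), 117.0) (array([289.05825243, 140.12621359]), 103.0) (array([ 0.59611966, -0.22502951,  0.26770528]), np.float64(0.002142783002823629))
((594.2517700195312, -223.21336364746094), (95.66768646240234, 13.414778709411621), 57.985137939453125)
((597.5545654296875, -225.64715576171875), (97.22220611572266, 13.632783889770508), 57.98505401611328)
tray ((495.04083251953125, 279.286865234375), (147.44908142089844, 156.0628204345703), 78.35587310791016)
mat ((514.9913940429688, 33.080787658691406), (115.42447662353516, 115.13445281982422), 4.812467098236084)
base ((526.1279296875, -180.7057342529297), (145.21434020996094, 147.96920776367188), 57.528202056884766)
```

View pics/c.png

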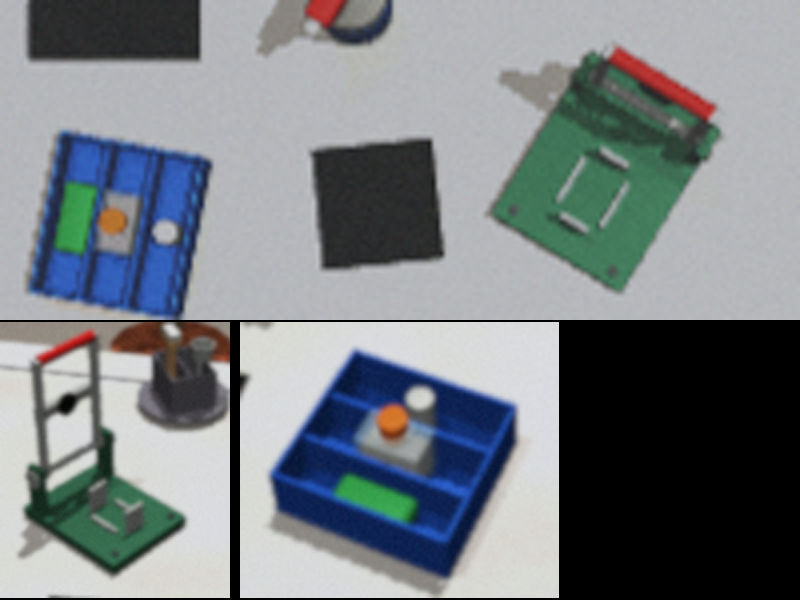

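The jar stands in the tray's middle slot (orange stopper at top-view px 222,200). The peg is to its right, the soap to its left, the mat at (289,196) and the press at (347,190) with its lever upright.

Run:
```python
from h import *
t=snap("top")
f=t["frame"]
# jar: low-saturation bright + orange in middle slot
m=hsv(t,[0,0,90],[180,70,255],(216,190,233,211))|hsv(t,[5,90,90],[25,255,255],(216,190,233,211))
for z in(.056,):print("jar",rect(t,m,z))
# nest parts: low saturation inside base
m=hsv(t,[0,0,100],[180,85,255],(330,178,357,206))
c,h=cv2.findContours(m,cv2.RETR_EXTERNAL,cv2.CHAIN_APPROX_NONE)
for k in c:
    if len(k)<3: continue
    q=k[:,0].mean(0); print(q,len(k),[np.round(onz(t,*q,z)[:2]*1000) for z in(.026,.06)])
s=snap("side")
for z in (.02,.026,.06):
  n=np.array([.520,-.177,z]);print(z,px(t,n),px(s,n))
# mat angle corners check, base front corners (measured crop px 490,213 & 620,291; right 690,170ish)
for u,v in((490,213),(620,291)):
    print("front corner",onz(t,195+u/4,145+v/4,.015)*1000)
```

```text
jar ((496.3983154296875, 280.74749755859375), (38.16400909423828, 55.6163444519043), 79.24333953857422)
[338.2        200.06666667] 15 [array([ 493., -160.]), array([ 491., -158.])]
[348.17391304 195.73913043] 23 [array([ 509., -199.]), array([ 507., -197.])]
[337.33333333 189.5       ] 24 [array([ 534., -157.]), array([ 532., -155.])]
[348.29411765 183.76470588] 17 [array([ 556., -200.]), array([ 553., -198.])]
0.02 [342.45746774 193.15237688] [310.88308269 214.95744154]
0.026 [342.53788519 193.048804  ] [310.8494807  213.55570643]
0.06 [343.00318908 192.44952031] [310.65575911 205.47444715]
front corner [501.80126134 -78.84198318  15.        ]
front corner [ 423.19126711 -205.12141898   15.        ]
```

Call:
{"api": "send_rows", "payload": {"xyz": [[0, 0, 0], [0, 0, 0], [0, 0, 0], [0, 0, 0], [0, 0, 0], [0, 0, 0], [0, 0, 0], [0, 0, 0], [0, 0, 0], [0.02, 0.003, 0], [0.035, 0.003, 0], [0.04, 0.0035, 0]], "rotation": [[0, 0, -6.45], [0, 0, -6.45], [0, 0, -6.45], [0, 0, -6.45], [0, 0, -6.45], [0, 0, -6.45], [0, 0, -6.45], [0, 0, -6.45], [0, 0, -6.45], [0, 0, 0], [0, 0, 0], [0, 0, 0]], "fingers": [0.085, 0.085, 0.085, 0.085, 0.085, 0.085, 0.085, 0.085, 0.085, 0.085, 0.085, 0.085]}}

```text
t: 1.3
eef_pos: [0.2539, -0.5183, 0.239]
eef_rot: [-3.141, -0.0, 1.366]
contact_force: [0.3, -0.1, 0.5]
gripper_width: 0.0853
grip_force: 0.0
```

Call:
{"api": "send_rows", "payload": {"xyz": [[0.04, 0.004, 0], [0.04, 0.004, 0], [0.04, 0.004, 0], [0.04, 0.004, 0], [0.04, 0.004, 0], [0.04, 0.004, 0], [0.04, 0.004, 0], [0.04, 0.004, 0], [0.04, 0.004, 0], [0.04, 0.004, 0], [0.04, 0.004, 0], [0.04, 0.004, 0]], "rotation": [[0, 0, 0], [0, 0, 0], [0, 0, 0], [0, 0, 0], [0, 0, 0], [0, 0, 0], [0, 0, 0], [0, 0, 0], [0, 0, 0], [0, 0, 0], [0, 0, 0], [0, 0, 0]], "fingers": [0.085, 0.085, 0.085, 0.085, 0.085, 0.085, 0.085, 0.085, 0.085, 0.085, 0.085, 0.085]}}

```text
t: 2.3
eef_pos: [0.398, -0.056, 0.2397]
eef_rot: [3.14, 0.0, 1.368]
contact_force: [1.2, -0.1, -0.0]
gripper_width: 0.0849
grip_force: 0.0
```

Call:
{"api": "send_rows", "payload": {"xyz": [[0.04, 0.003, 0], [0.04, 0.003, 0], [0.04, 0.003, 0], [0.04, 0.003, 0], [0.04, 0.003, 0], [0.04, 0.003, 0], [0.04, 0.003, 0], [0.04, 0.003, 0], [0.03, 0.003, 0], [0, 0, 0], [0, 0, 0], [0, 0, 0]], "rotation": [[0, 0, 0], [0, 0, 0], [0, 0, 0], [0, 0, 0], [0, 0, 0], [0, 0, 0], [0, 0, 0], [0, 0, 0], [0, 0, 0], [0, 0, 0], [0, 0, 0], [0, 0, 0]], "fingers": [0.085, 0.085, 0.085, 0.085, 0.085, 0.085, 0.085, 0.085, 0.085, 0.085, 0.085, 0.085]}}

```text
t: 3.3
eef_pos: [0.4946, 0.2791, 0.239]
eef_rot: [-3.141, 0.001, 1.368]
contact_force: [-0.0, 0.2, -0.9]
gripper_width: 0.0849
grip_force: 0.0
```

```bash
cat >> h.py <<'E'
def delta(x,y,z,yawdeg):
    s=arm.get_state();p=np.array(s["eef_pos"]);yaw=s["eef_rot"][2]
    A=R.from_euler("xyz",s["eef_rot"]).as_matrix()
    d=np.array([x,y,z])-p
    print("t",s["t"],"pos",p.round(4),"rpy",np.degrees(s["eef_rot"]).round(2),"shift now",(A.T@d).round(4),"rz",round((np.degrees(yaw)-yawdeg+180)%360-180,2),"F",np.round(s["contact_force"],1),"w",round(s["gripper_width"],4))
    B=R.from_euler("xyz",[np.pi,0,np.radians(yawdeg)]).as_matrix();print(" shift after turn",(B.T@d).round(4))
E
python3 -c "
from h import *
delta(.497,.2812,.04,78.8)"
```

```text
t 3.3 pos [0.4946 0.2791 0.239 ] rpy [-1.7997e+02  5.0000e-02  7.8390e+01] shift now [0.0027 0.0021 0.199 ] rz -0.41 F [-0.   0.2 -0.9] w 0.0849
 shift after turn [0.0025 0.002  0.199 ]
```

Call:
{"api": "send_rows", "payload": {"xyz": [[0.0025, 0.002, 0.01], [0, 0, 0.025], [0, 0, 0.03], [0, 0, 0.03], [0, 0, 0.03], [0, 0, 0.03], [0, 0, 0.02], [0, 0, 0.015], [0, 0, 0.01], [0, 0, 0.008], [0, 0, 0.005], [0, 0, 0]], "rotation": [[0, 0, -0.4], [0, 0, 0], [0, 0, 0], [0, 0, 0], [0, 0, 0], [0, 0, 0], [0, 0, 0], [0, 0, 0], [0, 0, 0], [0, 0, 0], [0, 0, 0], [0, 0, 0]], "fingers": [0.085, 0.085, 0.085, 0.085, 0.085, 0.085, 0.085, 0.085, 0.085, 0.085, 0.085, 0.085]}}

```text
t: 4.3
eef_pos: [0.4971, 0.281, 0.0258]
eef_rot: [-3.141, 0.0, 1.374]
contact_force: [-0.5, -0.3, -0.2]
gripper_width: 0.085
grip_force: 0.0
```

Call:
{"api": "send_rows", "payload": {"xyz": [[0, 0, 0], [0, 0, 0], [0, 0, 0], [0, 0, 0], [0, 0, 0], [0, 0, 0], [0, 0, 0], [0, 0, 0]], "rotation": [[0, 0, 0], [0, 0, 0], [0, 0, 0], [0, 0, 0], [0, 0, 0], [0, 0, 0], [0, 0, 0], [0, 0, 0]], "fingers": [0.075, 0.068, 0.062, 0.055, 0.05, 0.05, 0.05, 0.05], "grip_force": 40}}

```text
t: 4.97
eef_pos: [0.4982, 0.2821, 0.0276]
eef_rot: [3.14, -0.001, 1.375]
contact_force: [-0.2, 0.5, 6.9]
gripper_width: 0.0591
grip_force: 45.2
```

```bash
python3 -c "
from h import *
s=snap('side');cv2.imwrite('pics/g.png',cv2.resize(s['frame'][230:390,210:360],None,fx=3,fy=3))
delta(.515,.033,.15,58)"
```

```text
t 5.0167 pos [0.4982 0.282  0.0276] rpy [ 1.7991e+02 -7.0000e-02  7.8780e+01] shift now [-0.2409  0.0651 -0.1226] rz 20.78 F [0.2 0.  6.1] w 0.0595
 shift after turn [-0.2023  0.1462 -0.1224]
```

View pics/g.png

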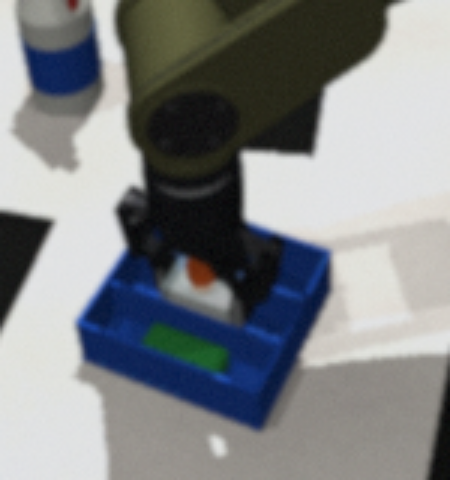

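The side crop shows the fingers around the jar's ends in the middle slot, orange stopper at (200,270) and clear of the gripper body. The opening of 59 mm agrees with the jar's length.

Call:
{"api": "send_rows", "payload": {"xyz": [[0, 0, -0.002], [0, 0, -0.005], [0, 0, -0.012], [0, 0, -0.018], [0, 0, -0.02], [0, 0, -0.02], [0, 0, -0.014], [0, 0, -0.007], [0, 0, -0.003], [0, 0, 0], [0, 0, 0]], "rotation": [[0, 0, 0], [0, 0, 0], [0, 0, 0], [0, 0, 0], [0, 0, 0], [0, 0, 0], [0, 0, 0], [0, 0, 0], [0, 0, 0], [0, 0, 0], [0, 0, 0]], "fingers": [0.05, 0.05, 0.05, 0.05, 0.05, 0.05, 0.05, 0.05, 0.05, 0.05, 0.05]}}

```text
t: 5.93
eef_pos: [0.4967, 0.2813, 0.1264]
eef_rot: [-3.14, 0.001, 1.375]
contact_force: [0.3, 1.0, -2.1]
gripper_width: 0.0594
grip_force: 44.5
```

```bash
python3 -c "
from h import *
delta(.515,.033,.15,58);print(arm.get_state()['moment'],arm.get_state()['grip_force'])"
```

```text
t 5.9333 pos [0.4967 0.2813 0.1264] rpy [-1.7992e+02  6.0000e-02  7.8780e+01] shift now [-0.24    0.0662 -0.0235] rz 20.78 F [ 0.3  1.  -2.1] w 0.0594
 shift after turn [-0.2008  0.1471 -0.0236]
[ 0.01633447 -0.00111161  0.0315204 ] 44.473591446876526
```

Call:
{"api": "send_rows", "payload": {"xyz": [[-0.01, 0.003, 0], [-0.02, 0.0055, 0], [-0.026, 0.007, 0], [-0.026, 0.007, 0], [-0.026, 0.007, 0], [-0.026, 0.007, 0], [-0.026, 0.007, 0], [-0.026, 0.007, 0], [-0.026, 0.007, 0], [-0.018, 0.005, 0], [-0.01, 0.0035, 0], [0, 0, 0]], "rotation": [[0, 0, 0], [0, 0, 0], [0, 0, 0], [0, 0, 0], [0, 0, 0], [0, 0, 0], [0, 0, 0], [0, 0, 0], [0, 0, 0], [0, 0, 0], [0, 0, 0], [0, 0, 0]], "fingers": [0.05, 0.05, 0.05, 0.05, 0.05, 0.05, 0.05, 0.05, 0.05, 0.05, 0.05, 0.05]}}

```text
t: 6.93
eef_pos: [0.5149, 0.0313, 0.1264]
eef_rot: [-3.14, 0.001, 1.372]
contact_force: [0.8, -0.1, -1.7]
gripper_width: 0.059
grip_force: 44.4
```

Call:
{"api": "send_rows", "payload": {"xyz": [[0, 0, 0], [0, 0, 0], [0, 0, 0], [0, 0, 0], [0, 0, 0], [0, 0, 0.01], [0, 0, 0.02], [0, 0, 0.02], [0, 0, 0.02], [0, 0, 0.015], [0, 0, 0.005], [0, 0, 0]], "rotation": [[0, 0, 2.8], [0, 0, 5], [0, 0, 5], [0, 0, 5], [0, 0, 3], [0, 0, 0], [0, 0, 0], [0, 0, 0], [0, 0, 0], [0, 0, 0], [0, 0, 0], [0, 0, 0]], "fingers": [0.05, 0.05, 0.05, 0.05, 0.05, 0.05, 0.05, 0.05, 0.05, 0.05, 0.05, 0.05]}}

```text
t: 7.93
eef_pos: [0.5134, 0.0339, 0.0348]
eef_rot: [-3.137, 0.002, 1.013]
contact_force: [-0.5, -0.5, -2.3]
gripper_width: 0.0595
grip_force: 44.4
```

```bash
python3 -c "
from h import *
delta(.515,.033,.0276,58)"
```

```text
t 7.9333 pos [0.5134 0.0339 0.0348] rpy [-1.7975e+02  1.3000e-01  5.8070e+01] shift now [0.0001 0.0019 0.0072] rz 0.07 F [-0.5 -0.5 -2.3] w 0.0595
 shift after turn [0.0001 0.0019 0.0072]
```

Call:
{"api": "send_rows", "payload": {"xyz": [[0, 0, 0.002], [0, 0, 0.002], [0, 0, 0.001], [0, 0, 0.001], [0, 0, 0.001], [0, 0, 0], [0, 0, 0]], "rotation": [[0, 0, 0], [0, 0, 0], [0, 0, 0], [0, 0, 0], [0, 0, 0], [0, 0, 0], [0, 0, 0]], "fingers": [0.05, 0.05, 0.05, 0.05, 0.05, 0.05, 0.05]}}

```text
t: 8.52
eef_pos: [0.5155, 0.0333, 0.0305]
eef_rot: [3.141, -0.0, 1.012]
contact_force: [0.5, 0.0, -0.6]
gripper_width: 0.0595
grip_force: 44.4
```

Call:
{"api": "send_rows", "payload": {"xyz": [[0, 0, 0.001], [0, 0, 0.001], [0, 0, 0]], "rotation": [[0, 0, 0], [0, 0, 0], [0, 0, 0]], "fingers": [0.05, 0.05, 0.05]}}

```text
t: 8.77
eef_pos: [0.5152, 0.0333, 0.0281]
eef_rot: [-3.141, 0.0, 1.012]
contact_force: [-0.1, 0.1, -1.5]
gripper_width: 0.0595
grip_force: 44.4
```

Call:
{"api": "send_rows", "payload": {"xyz": [[0, 0, 0.001], [0, 0, 0]], "rotation": [[0, 0, 0], [0, 0, 0]], "fingers": [0.05, 0.05]}}

```text
t: 8.93
eef_pos: [0.5156, 0.0333, 0.0277]
eef_rot: [3.141, -0.0, 1.012]
contact_force: [-1.2, -0.7, 1.9]
gripper_width: 0.0593
grip_force: 44.8
```

Call:
{"api": "send_rows", "payload": {"xyz": [[0, 0, 0], [0, 0, 0], [0, 0, 0], [0, 0, 0], [0, 0, 0], [0, 0, -0.005], [0, 0, -0.015], [0, 0, -0.02], [0, 0, -0.025], [0, 0, -0.02], [0, 0, -0.01], [0, 0, 0]], "rotation": [[0, 0, 0], [0, 0, 0], [0, 0, 0], [0, 0, 0], [0, 0, 0], [0, 0, 0], [0, 0, 0], [0, 0, 0], [0, 0, 0], [0, 0, 0], [0, 0, 0], [0, 0, 0]], "fingers": [0.062, 0.066, 0.072, 0.08, 0.085, 0.085, 0.085, 0.085, 0.085, 0.085, 0.085, 0.085]}}

```text
t: 9.93
eef_pos: [0.5174, 0.0332, 0.1257]
eef_rot: [3.136, -0.003, 1.012]
contact_force: [0.1, 0.4, 0.8]
gripper_width: 0.0851
grip_force: 0.0
```

Call:
{"api": "send_rows", "payload": {"xyz": [[0, 0, 0], [0, 0, 0], [0, 0, 0], [0, 0, 0], [0, 0, 0], [0, 0, 0], [0, 0, 0], [0, 0, 0], [0, 0, 0], [0, 0, 0], [0, 0, 0], [0, 0, 0]], "rotation": [[0, 0, -7], [0, 0, -7], [0, 0, -7], [0, 0, -7], [0, 0, -7], [0, 0, -7], [0, 0, -7], [0, 0, -7], [0, 0, -7], [0, 0, -7], [0, 0, -7], [0, 0, -7]], "fingers": [0.085, 0.085, 0.085, 0.085, 0.085, 0.085, 0.085, 0.085, 0.085, 0.085, 0.085, 0.085]}}

```text
t: 10.93
eef_pos: [0.5143, 0.0333, 0.1204]
eef_rot: [-3.14, -0.002, 2.484]
contact_force: [-0.1, -0.7, 0.3]
gripper_width: 0.0851
grip_force: 0.0
```

Call:
{"api": "send_rows", "payload": {"xyz": [[0, 0, 0], [0, 0, 0], [0, 0, 0]], "rotation": [[0, 0, -6], [0, 0, 0], [0, 0, 0]], "fingers": [0.085, 0.085, 0.085]}}

```text
t: 11.18
eef_pos: [0.5146, 0.0333, 0.1209]
eef_rot: [-3.14, -0.002, 2.58]
contact_force: [-0.4, -0.3, -1.3]
gripper_width: 0.0849
grip_force: 0.0
```

```bash
python3 -c "
from h import *
s=snap('side');cv2.imwrite('pics/m.png',cv2.resize(s['frame'][190:310,220:370],None,fx=3,fy=3))
delta(.515,.033,.0276,148)
m=hsv(s,[5,120,100],[20,255,255],(250,230,340,310));c,n=cen(m);print(c,n,onz(s,*c,.072))"
```

```text
t 11.2333 pos [0.5147 0.0333 0.1212] rpy [-1.7995e+02 -9.0000e-02  1.4783e+02] shift now [-0.0005 -0.      0.0936] rz -0.17 F [-1.1 -1.1  0.8] w 0.0851
 shift after turn [-0.0004 -0.0001  0.0936]
[295.16326531 247.34693878] 49.0 [0.51746639 0.03529875 0.072     ]
```

View pics/m.png

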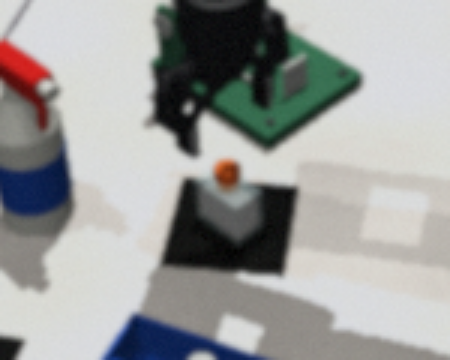

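The side crop shows the jar standing upright on the mat (stopper at (227,173) in the crop), with the open fingers above and behind it.

Call:
{"api": "send_rows", "payload": {"xyz": [[0, 0.002, 0.005], [0, 0, 0.015], [0, 0, 0.02], [0, 0, 0.02], [0, 0, 0.015], [0, 0, 0.01], [0, 0, 0.005], [0, 0, 0.002], [0, 0, 0], [0, 0, 0]], "rotation": [[0, 0, 0], [0, 0, 0], [0, 0, 0], [0, 0, 0], [0, 0, 0], [0, 0, 0], [0, 0, 0], [0, 0, 0], [0, 0, 0], [0, 0, 0]], "fingers": [0.085, 0.085, 0.085, 0.085, 0.085, 0.085, 0.085, 0.085, 0.075, 0.065]}}

```text
t: 12.07
eef_pos: [0.5172, 0.035, 0.0312]
eef_rot: [3.141, 0.001, 2.582]
contact_force: [0.4, 1.1, -0.4]
gripper_width: 0.0652
grip_force: 0.0
```

Call:
{"api": "send_rows", "payload": {"xyz": [[0, 0, 0], [0, 0, 0], [0, 0, 0], [0, 0, 0], [0, 0, 0], [0, 0, 0], [0, 0, 0], [0, 0, 0], [0, 0, 0], [0, 0, 0], [0, 0, 0], [0, 0, 0]], "rotation": [[0, 0, 0], [0, 0, 0], [0, 0, 0], [0, 0, 0], [0, 0, 0], [0, 0, 0], [0, 0, 0], [0, 0, 0], [0, 0, 0], [0, 0, 0], [0, 0, 0], [0, 0, 0]], "fingers": [0.058, 0.052, 0.047, 0.043, 0.041, 0.039, 0.037, 0.035, 0.033, 0.03, 0.028, 0.028]}}

```text
t: 13.07
eef_pos: [0.5165, 0.0349, 0.0305]
eef_rot: [-3.142, 0.0, 2.583]
contact_force: [-0.6, -1.2, 1.9]
gripper_width: 0.0353
grip_force: 40.4
```

```bash
python3 -c "
from h import *
print(arm.get_state()['grip_force'])
delta(.5215,-.178,.13,148)"
```

```text
40.37971615791321
t 13.0667 pos [0.5165 0.0349 0.0305] rpy [-1.8000e+02  1.0000e-02  1.4798e+02] shift now [-0.1171 -0.1779 -0.0995] rz -0.02 F [-0.6 -1.2  1.9] w 0.0353
 shift after turn [-0.117  -0.1779 -0.0995]
```

Call:
{"api": "send_rows", "payload": {"xyz": [[0, 0, -0.002], [0, 0, -0.005], [0, 0, -0.012], [0, 0, -0.018], [0, 0, -0.02], [0, 0, -0.02], [0, 0, -0.014], [0, 0, -0.007], [0, 0, -0.002], [0, 0, 0]], "rotation": [[0, 0, 0], [0, 0, 0], [0, 0, 0], [0, 0, 0], [0, 0, 0], [0, 0, 0], [0, 0, 0], [0, 0, 0], [0, 0, 0], [0, 0, 0]], "fingers": [0.028, 0.028, 0.028, 0.028, 0.028, 0.028, 0.028, 0.028, 0.028, 0.028]}}

```text
t: 13.9
eef_pos: [0.5166, 0.035, 0.1309]
eef_rot: [3.141, 0.001, 2.583]
contact_force: [0.4, -1.1, -2.5]
gripper_width: 0.0361
grip_force: 40.2
```

Call:
{"api": "send_rows", "payload": {"xyz": [[-0.0047, -0.007, 0], [-0.0094, -0.0142, 0], [-0.0117, -0.0178, 0], [-0.0117, -0.0178, 0], [-0.0117, -0.0178, 0], [-0.0117, -0.0178, 0], [-0.0117, -0.0178, 0], [-0.0117, -0.0178, 0], [-0.0117, -0.0178, 0], [-0.0094, -0.0142, 0], [-0.007, -0.011, 0], [-0.0046, -0.007, 0]], "rotation": [[0, 0, 0], [0, 0, 0], [0, 0, 0], [0, 0, 0], [0, 0, 0], [0, 0, 0], [0, 0, 0], [0, 0, 0], [0, 0, 0], [0, 0, 0], [0, 0, 0], [0, 0, 0]], "fingers": [0.028, 0.028, 0.028, 0.028, 0.028, 0.028, 0.028, 0.028, 0.028, 0.028, 0.028, 0.028]}}

```text
t: 14.9
eef_pos: [0.5204, -0.1794, 0.129]
eef_rot: [-3.141, -0.002, 2.581]
contact_force: [-0.1, -0.2, -2.0]
gripper_width: 0.0356
grip_force: 40.3
```

Call:
{"api": "send_rows", "payload": {"xyz": [[0, 0, 0], [0, 0, 0]], "rotation": [[0, 0, 0], [0, 0, 0]], "fingers": [0.028, 0.028]}}

```text
t: 15.07
eef_pos: [0.5209, -0.1779, 0.1297]
eef_rot: [3.141, -0.001, 2.582]
contact_force: [1.0, 0.1, -3.4]
gripper_width: 0.0355
grip_force: 40.3
```

```bash
python3 -c "
from h import *
s=snap('side');f=s['frame']
for z in (.026,.06):
  for a,b in ((-34,-16),(-34,16),(34,-16),(34,16)):
    c,d=np.cos(np.radians(-32)),np.sin(np.radians(-32))
    p=px(s,[.5215+(c*a-d*b)/1e3,-.178+(d*a+c*b)/1e3,z])
    if z>.03: print(p.round(1), end=' ')
cv2.imwrite('pics/n.png',cv2.resize(f[120:245,245:355],None,fx=4.5,fy=4.5,interpolation=cv2.INTER_CUBIC))
delta(.5215,-.178,.0475,148)"
```

```text
[321.2 207.4] [314.3 212. ] [306.4 198.8] [299.5 203.1] t 15.1167 pos [ 0.521  -0.1774  0.1298] rpy [ 1.7999e+02 -7.0000e-02  1.4799e+02] shift now [-0.0009 -0.0002  0.0823] rz -0.01 F [-0.  -0.  -2.4] w 0.035
 shift after turn [-0.0008 -0.0002  0.0823]
```

View pics/n.png

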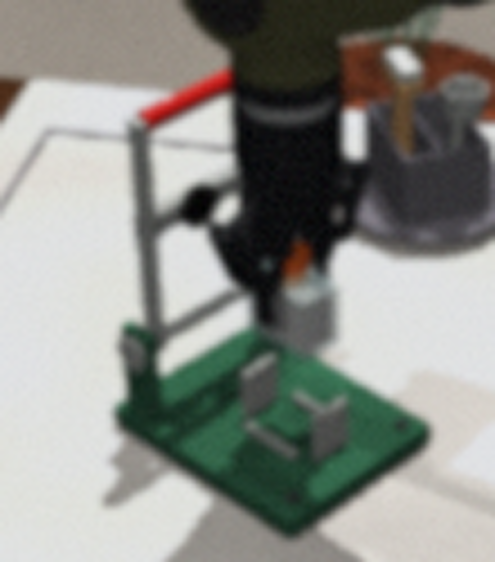

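The side crop shows the jar level above the nest. The end-stop tops at (330,403) and (258,362) match the predicted pixels within 1 px.

Call:
{"api": "send_rows", "payload": {"xyz": [[-0.001, 0, 0.01], [0, 0, 0.015], [0, 0, 0.015], [0, 0, 0.01], [0, 0, 0.006], [0, 0, 0.006], [0, 0, 0.006], [0, 0, 0.004], [0, 0, 0]], "rotation": [[0, 0, 0], [0, 0, 0], [0, 0, 0], [0, 0, 0], [0, 0, 0], [0, 0, 0], [0, 0, 0], [0, 0, 0], [0, 0, 0]], "fingers": [0.028, 0.028, 0.028, 0.028, 0.028, 0.028, 0.028, 0.028, 0.028]}}

```text
t: 15.87
eef_pos: [0.5218, -0.1783, 0.0576]
eef_rot: [-3.141, -0.001, 2.583]
contact_force: [0.3, 0.6, -1.8]
gripper_width: 0.0355
grip_force: 40.3
```

Call:
{"api": "send_rows", "payload": {"xyz": [[0, 0, 0.003], [0, 0, 0.002], [0, 0, 0.001], [0, 0, 0.001], [0, 0, 0.001], [0, 0, 0], [0, 0, 0]], "rotation": [[0, 0, 0], [0, 0, 0], [0, 0, 0], [0, 0, 0], [0, 0, 0], [0, 0, 0], [0, 0, 0]], "fingers": [0.028, 0.028, 0.028, 0.028, 0.028, 0.028, 0.028]}}

```text
t: 16.45
eef_pos: [0.5221, -0.1785, 0.0503]
eef_rot: [3.142, 0.0, 2.583]
contact_force: [-0.6, 0.1, -1.4]
gripper_width: 0.0358
grip_force: 40.3
```

Expected seat at TCP z ≈ 0.0465.

Call:
{"api": "send_rows", "payload": {"xyz": [[0, 0, 0.001], [0, 0, 0.001], [0, 0, 0.001], [0, 0, 0], [0, 0, 0]], "rotation": [[0, 0, 0], [0, 0, 0], [0, 0, 0], [0, 0, 0], [0, 0, 0]], "fingers": [0.028, 0.028, 0.028, 0.028, 0.028]}}

```text
t: 16.87
eef_pos: [0.522, -0.1785, 0.0472]
eef_rot: [-3.142, -0.0, 2.583]
contact_force: [-0.2, -0.2, -1.3]
gripper_width: 0.0357
grip_force: 40.3
```

Call:
{"api": "send_rows", "payload": {"xyz": [[0, 0, 0.001], [0, 0, 0], [0, 0, 0]], "rotation": [[0, 0, 0], [0, 0, 0], [0, 0, 0]], "fingers": [0.028, 0.028, 0.028]}}

```text
t: 17.12
eef_pos: [0.5223, -0.1786, 0.0465]
eef_rot: [3.142, 0.001, 2.583]
contact_force: [0.6, -0.1, -1.3]
gripper_width: 0.0355
grip_force: 40.3
```

Call:
{"api": "send_rows", "payload": {"xyz": [[0, 0, 0.001], [0, 0, 0], [0, 0, 0]], "rotation": [[0, 0, 0], [0, 0, 0], [0, 0, 0]], "fingers": [0.028, 0.028, 0.028]}}

```text
t: 17.37
eef_pos: [0.5224, -0.1786, 0.0465]
eef_rot: [-3.142, 0.0, 2.583]
contact_force: [-3.7, 1.8, 5.0]
gripper_width: 0.0354
grip_force: 41.1
```

Call:
{"api": "send_rows", "payload": {"xyz": [[0, 0, 0], [0, 0, 0], [0, 0, 0], [0, 0, 0], [0, 0, 0], [0, 0, -0.005], [0, 0, -0.015], [0, 0, -0.025], [0, 0, -0.03], [0, 0, -0.03], [0, 0, -0.03], [0, 0, -0.03]], "rotation": [[0, 0, 0], [0, 0, 0], [0, 0, 0], [0, 0, 0], [0, 0, 0], [0, 0, 0], [0, 0, 0], [0, 0, 0], [0, 0, 0], [0, 0, 0], [0, 0, 0], [0, 0, 0]], "fingers": [0.038, 0.044, 0.052, 0.06, 0.07, 0.07, 0.07, 0.07, 0.07, 0.07, 0.07, 0.07]}}

```text
t: 18.37
eef_pos: [0.5219, -0.1784, 0.2121]
eef_rot: [3.142, 0.0, 2.583]
contact_force: [0.5, 0.1, -0.2]
gripper_width: 0.0698
grip_force: 0.0
```

Call:
{"api": "send_rows", "payload": {"xyz": [[0, 0, -0.03], [0, 0, -0.03], [0, 0, -0.025], [0, 0, -0.015], [0, 0, 0], [0, 0, 0], [0, 0, 0], [0, 0, 0], [0, 0, 0], [0, 0, 0], [0, 0, 0], [0, 0, 0]], "rotation": [[0, 0, 0], [0, 0, 0], [0, 0, 0], [0, 0, 0], [0, 0, 7], [0, 0, 7], [0, 0, 7], [0, 0, 7], [0, 0, 7], [0, 0, 7], [0, 0, 7], [0, 0, 7]], "fingers": [0.07, 0.07, 0.07, 0.07, 0.07, 0.07, 0.07, 0.07, 0.07, 0.07, 0.07, 0.07]}}

```text
t: 19.37
eef_pos: [0.522, -0.1784, 0.3106]
eef_rot: [3.141, 0.0, 1.599]
contact_force: [-0.0, 0.1, -1.2]
gripper_width: 0.0702
grip_force: 0.0
```

Call:
{"api": "send_rows", "payload": {"xyz": [[0, 0, 0], [0, 0, 0], [0, 0, 0], [0, 0, 0], [0, 0, 0], [0, 0, 0], [0, 0, 0]], "rotation": [[0, 0, 7], [0, 0, 7], [0, 0, 7], [0, 0, 7], [0, 0, 6], [0, 0, 0], [0, 0, 0]], "fingers": [0.07, 0.07, 0.07, 0.07, 0.07, 0.07, 0.07]}}

```text
t: 19.95
eef_pos: [0.522, -0.1785, 0.3105]
eef_rot: [3.141, -0.0, 1.015]
contact_force: [0.0, -0.3, -0.9]
gripper_width: 0.0701
grip_force: 0.0
```

Run:
```python
from h import *
s=snap('side');t=snap('top')
def red(s,b): return hsv(s,[0,120,90],[4,255,255],b)|hsv(s,[172,120,90],[180,255,255],b)
m=red(s,(262,120,320,165));print(cen(m))
# handle ends in side view along bar at z .263
c=max(cv2.findContours(m,0,1)[0],key=cv2.contourArea)[:,0]
for p in (c[c[:,0].argmin()],c[c[:,0].argmax()]): print(p,onz(s,*p,.265))
O=([5,120,100],[20,255,255])
ms=hsv(s,*O,(280,150,340,230));print('stopper',cen(ms),onz(s,*cen(ms)[0],.09))
c,d=np.cos(np.radians(-32)),np.sin(np.radians(-32))
h=(.5215+.09*c,-.178+.09*d);print('handle from nest',h)
delta(*h,.252,58)
cv2.imwrite('pics/l.png',cv2.resize(s['frame'][110:245,245:355],None,fx=4.4,fy=4.4,interpolation=cv2.INTER_CUBIC))
```

```text
(array([289.3364486 , 139.99065421]), 107.0)
[277 145] [ 0.62466668 -0.1936489   0.265     ]
[300 137] [ 0.5678573  -0.25550688  0.265     ]
stopper (array([309.04347826, 198.04347826]), 46.0) [ 0.52465509 -0.17661869  0.09      ]
handle from nest (np.float64(0.5978243286540783), np.float64(-0.22569273378098842))
t 20.05 pos [ 0.5221 -0.1785  0.3105] rpy [179.99  -0.    58.1 ] shift now [-0.0001  0.0893  0.0585] rz 0.1 F [-0.3 -0.3 -0.1] w 0.0703
 shift after turn [0.0001 0.0893 0.0585]
```

View pics/l.png

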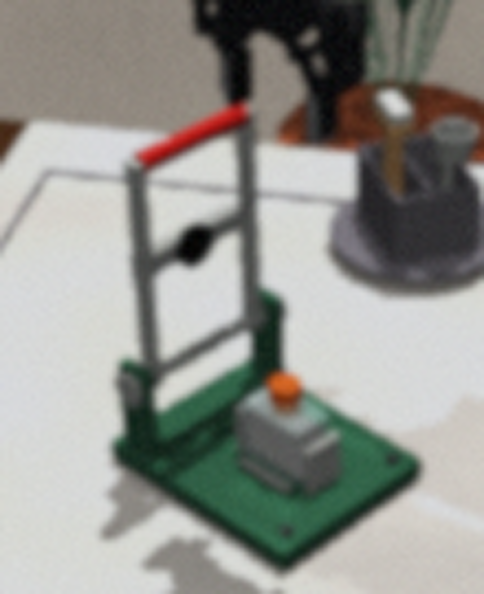

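The side crop shows the jar squarely in the nest between the stops (stopper at (285,388) in the crop), with the lever upright and its red bar centred at (193,135).

Call:
{"api": "send_rows", "payload": {"xyz": [[0, 0.01, 0], [0, 0.02, 0], [0, 0.025, 0], [0, 0.02, 0], [0, 0.01, 0], [0, 0.003, 0], [0, 0, 0.01], [0, 0, 0.015], [0, 0, 0.015], [0, 0, 0.012], [0, 0, 0.006], [0, 0, 0]], "rotation": [[0, 0, 0], [0, 0, 0], [0, 0, 0], [0, 0, 0], [0, 0, 0], [0, 0, 0], [0, 0, 0], [0, 0, 0], [0, 0, 0], [0, 0, 0], [0, 0, 0], [0, 0, 0]], "fingers": [0.07, 0.07, 0.07, 0.07, 0.07, 0.07, 0.07, 0.07, 0.07, 0.07, 0.07, 0.07]}}

```text
t: 21.05
eef_pos: [0.5952, -0.2243, 0.2489]
eef_rot: [-3.137, 0.001, 1.012]
contact_force: [0.5, 0.7, -1.1]
gripper_width: 0.07
grip_force: 0.0
```

Call:
{"api": "send_rows", "payload": {"xyz": [[0, 0, 0], [0, 0, 0], [0, 0, 0], [0, 0, 0], [0, 0, 0], [0, 0, 0], [0, 0, 0], [0, 0, 0], [0, 0, 0], [0, 0, 0]], "rotation": [[0, 0, 0], [0, 0, 0], [0, 0, 0], [0, 0, 0], [0, 0, 0], [0, 0, 0], [0, 0, 0], [0, 0, 0], [0, 0, 0], [0, 0, 0]], "fingers": [0.06, 0.05, 0.04, 0.03, 0.02, 0.015, 0.01, 0.008, 0.008, 0.008], "grip_force": 60}}

```text
t: 21.88
eef_pos: [0.5972, -0.2254, 0.2532]
eef_rot: [3.14, -0.0, 1.012]
contact_force: [0.6, -1.1, 3.7]
gripper_width: 0.014
grip_force: 58.6
```

Run:
```python
from h import *
delta(.5978,-.2257,.252,58)
a=np.radians(np.r_[0,1,2.5,np.arange(5,91,2.5)])
y=np.round(-180*np.sin(a),1);z=np.round(180*(1-np.cos(a)),1)
print([[0,round(p/1000,4),round(q/1000,4)] for p,q in zip(np.diff(y),np.diff(z))])
```

```text
t 21.8833 pos [ 0.5972 -0.2254  0.2532] rpy [ 1.7989e+02 -1.0000e-02  5.7970e+01] shift now [0.0001 0.0006 0.0012] rz -0.03 F [ 0.6 -1.1  3.7] w 0.014
 shift after turn [0.0001 0.0006 0.0012]
[[0, np.float64(-0.0031), np.float64(0.0)], [0, np.float64(-0.0048), np.float64(0.0002)], [0, np.float64(-0.0078), np.float64(0.0005)], [0, np.float64(-0.0078), np.float64(0.0008)], [0, np.float64(-0.0078), np.float64(0.0012)], [0, np.float64(-0.0077), np.float64(0.0016)], [0, np.float64(-0.0076), np.float64(0.0018)], [0, np.float64(-0.0075), np.float64(0.0022)], [0, np.float64(-0.0075), np.float64(0.0026)], [0, np.float64(-0.0073), np.float64(0.0028)], [0, np.float64(-0.0072), np.float64(0.0032)], [0, np.float64(-0.007), np.float64(0.0034)], [0, np.float64(-0.0069), np.float64(0.0038)], [0, np.float64(-0.0067), np.float64(0.0041)], [0, np.float64(-0.0065), np.float64(0.0044)], [0, np.float64(-0.0064), np.float64(0.0046)], [0, np.float64(-0.0061), np.float64(0.0049)], [0, np.float64(-0.0059), np.float64(0.0052)], [0, np.float64(-0.0057), np.float64(0.0054)], [0, np.float64(-0.0054), np.float64(0.0057)], [0, np.float64(-0.0052), np.float64(0.0059)], [0, np.float64(-0.0049), np.float64(0.0061)], [0, np.float64(-0.0046), np.float64(0.0064)], [0, np.float64(-0.0044), np.float64(0.0065)], [0, np.float64(-0.0041), np.float64(0.0067)], [0, np.float64(-0.0038), np.float64(0.0069)], [0, np.float64(-0.0034), np.float64(0.007)], [0, np.float64(-0.0032), np.float64(0.0072)], [0, np.float64(-0.0028), np.float64(0.0073)], [0, np.float64(-0.0026), np.float64(0.0075)], [0, np.float64(-0.0022), np.float64(0.0075)], [0, np.float64(-0.0018), np.float64(0.0076)], [0, np.float64(-0.0016), np.float64(0.0077)], [0, np.float64(-0.0012), np.float64(0.0078)], [0, np.float64(-0.0008), np.float64(0.0078)], [0, np.float64(-0.0005), np.float64(0.0078)], [0, np.float64(-0.0002), np.float64(0.0079)]]
```

Call:
{"api": "send_rows", "payload": {"xyz": [[0, -0.0031, 0], [0, -0.0048, 0.0002], [0, -0.0078, 0.0005], [0, -0.0078, 0.0008], [0, -0.0078, 0.0012], [0, -0.0077, 0.0016], [0, -0.0076, 0.0018], [0, -0.0075, 0.0022], [0, -0.0075, 0.0026], [0, -0.0073, 0.0028], [0, -0.0072, 0.0032], [0, -0.007, 0.0034]], "rotation": [[0, 0, 0], [0, 0, 0], [0, 0, 0], [0, 0, 0], [0, 0, 0], [0, 0, 0], [0, 0, 0], [0, 0, 0], [0, 0, 0], [0, 0, 0], [0, 0, 0], [0, 0, 0]], "fingers": [0.008, 0.008, 0.008, 0.008, 0.008, 0.008, 0.008, 0.008, 0.008, 0.008, 0.008, 0.008]}}

```text
t: 22.88
eef_pos: [0.5286, -0.1819, 0.2351]
eef_rot: [3.132, -0.002, 1.012]
contact_force: [7.1, -1.8, 7.3]
gripper_width: 0.0137
grip_force: 61.5
```

```bash
cat >> h.py <<'E'
def lever():
    s=arm.get_state();p=np.array(s["eef_pos"]);c,d=np.cos(np.radians(-32)),np.sin(np.radians(-32))
    b=p[:2]-np.array([.5972,-.2254]); x=b@[c,d]; y=b@[-d,c]; z=p[2]-.252+.18
    print("t",round(s["t"],2),"x,y,z mm",np.round([1000*x,1000*y,1000*z],1),"theta",np.degrees(np.arctan2(-x,z)).round(1),"r",np.hypot(x,z).round(4),"F press",np.round([s["contact_force"][:2]@[c,d],s["contact_force"][:2]@[-d,c],s["contact_force"][2]],1),"w",round(s["gripper_width"],4),"g",round(s["grip_force"],1),"rpy",np.degrees(s["eef_rot"]).round(1),"M",np.round(s["moment"],2))
E
python3 -c "
from h import *
lever()"
```

```text
t 22.88 x,y,z mm [-81.2   0.5 163.1] theta 26.5 r 0.1822 F press [7.  2.3 7.3] w 0.0137 g 61.5 rpy [ 1.794e+02 -1.000e-01  5.800e+01] M [-0.67 -1.71 -0.05]
```

Call:
{"api": "send_rows", "payload": {"xyz": [[0, -0.0069, 0.0038], [0, -0.0067, 0.0041], [0, -0.0065, 0.0044], [0, -0.0064, 0.0046], [0, -0.0061, 0.0049], [0, -0.0059, 0.0052], [0, -0.0057, 0.0054], [0, -0.0054, 0.0057], [0, -0.0052, 0.0059], [0, -0.0049, 0.0061], [0, -0.0046, 0.0064], [0, -0.0044, 0.0065]], "rotation": [[0, 0, 0], [0, 0, 0], [0, 0, 0], [0, 0, 0], [0, 0, 0], [0, 0, 0], [0, 0, 0], [0, 0, 0], [0, 0, 0], [0, 0, 0], [0, 0, 0], [0, 0, 0]], "fingers": [0.008, 0.008, 0.008, 0.008, 0.008, 0.008, 0.008, 0.008, 0.008, 0.008, 0.008, 0.008]}}

```text
t: 23.88
eef_pos: [0.4714, -0.1457, 0.1722]
eef_rot: [3.13, -0.003, 1.012]
contact_force: [7.6, -1.5, 6.0]
gripper_width: 0.0139
grip_force: 66.6
```

```bash
python3 -c "
from h import *
lever()"
```

```text
t 23.88 x,y,z mm [-149.     0.9  100.2] theta 56.1 r 0.1795 F press [7.2 2.8 6. ] w 0.0139 g 66.6 rpy [179.4  -0.2  58. ] M [-0.41 -1.58 -0.13]
```

Call:
{"api": "send_rows", "payload": {"xyz": [[0, -0.0041, 0.0067], [0, -0.0038, 0.0069], [0, -0.0034, 0.007], [0, -0.0032, 0.0072], [0, -0.0028, 0.0073], [0, -0.0026, 0.0075], [0, -0.0022, 0.0075], [0, -0.0018, 0.0076], [0, -0.0016, 0.0077], [0, -0.0012, 0.0078], [0, -0.0008, 0.0078], [0, -0.0005, 0.0078]], "rotation": [[0, 0, 0], [0, 0, 0], [0, 0, 0], [0, 0, 0], [0, 0, 0], [0, 0, 0], [0, 0, 0], [0, 0, 0], [0, 0, 0], [0, 0, 0], [0, 0, 0], [0, 0, 0]], "fingers": [0.008, 0.008, 0.008, 0.008, 0.008, 0.008, 0.008, 0.008, 0.008, 0.008, 0.008, 0.008]}}

```text
t: 24.88
eef_pos: [0.4457, -0.1295, 0.083]
eef_rot: [3.14, -0.002, 1.012]
contact_force: [-3.4, 5.2, 16.8]
gripper_width: 0.014
grip_force: 74.5
```

```bash
python3 -c "
from h import *
lever()"
```

```text
t 24.88 x,y,z mm [-179.3    1.1   11. ] theta 86.5 r 0.1796 F press [-5.6  2.6 16.8] w 0.014 g 74.5 rpy [ 1.799e+02 -1.000e-01  5.800e+01] M [ 0.68  0.37 -0.15]
```

Call:
{"api": "send_rows", "payload": {"xyz": [[0, 0, 0.004], [0, 0, 0.004], [0, 0, 0.002], [0, 0, 0]], "rotation": [[0, 0, 0], [0, 0, 0], [0, 0, 0], [0, 0, 0]], "fingers": [0.008, 0.008, 0.008, 0.008]}}

```text
t: 25.22
eef_pos: [0.4452, -0.1291, 0.0725]
eef_rot: [3.141, -0.002, 1.012]
contact_force: [-3.5, 5.9, 15.3]
gripper_width: 0.0138
grip_force: 74.3
```

```bash
python3 -c "
from h import *
lever()"
```

```text
t 25.22 x,y,z mm [-179.9    1.1    0.5] theta 89.9 r 0.1799 F press [-6.1  3.1 15.3] w 0.0138 g 74.3 rpy [ 1.8e+02 -1.0e-01  5.8e+01] M [ 0.59  0.04 -0.09]
```

Now press on to feel the stop.

Call:
{"api": "send_rows", "payload": {"xyz": [[0, 0, 0.001], [0, 0, 0.001], [0, 0, 0.001], [0, 0, 0]], "rotation": [[0, 0, 0], [0, 0, 0], [0, 0, 0], [0, 0, 0]], "fingers": [0.008, 0.008, 0.008, 0.008]}}

```text
t: 25.55
eef_pos: [0.4451, -0.129, 0.0693]
eef_rot: [3.141, -0.002, 1.012]
contact_force: [-1.5, 4.9, 13.5]
gripper_width: 0.0138
grip_force: 75.3
```

```bash
python3 -c "
from h import *
lever()"
```

```text
t 25.55 x,y,z mm [-180.1    1.1   -2.7] theta 90.9 r 0.1801 F press [-3.8  3.4 13.5] w 0.0138 g 75.3 rpy [ 1.8e+02 -1.0e-01  5.8e+01] M [ 0.82  0.27 -0.1 ]
```

Call:
{"api": "send_rows", "payload": {"xyz": [[0, 0, 0.001], [0, 0, 0.001], [0, 0, 0.001], [0, 0, 0]], "rotation": [[0, 0, 0], [0, 0, 0], [0, 0, 0], [0, 0, 0]], "fingers": [0.008, 0.008, 0.008, 0.008]}}

```text
t: 25.88
eef_pos: [0.4451, -0.1291, 0.0663]
eef_rot: [3.141, -0.002, 1.012]
contact_force: [-2.5, 5.9, 16.3]
gripper_width: 0.014
grip_force: 75.4
```

```bash
python3 -c "
from h import *
lever()
s=snap('side');cv2.imwrite('pics/d.png',cv2.resize(s['frame'][130:260,240:370],None,fx=4.5,fy=4.5,interpolation=cv2.INTER_CUBIC))"
```

```text
t 25.88 x,y,z mm [-180.     1.1   -5.7] theta 91.8 r 0.1801 F press [-5.2  3.7 16.3] w 0.014 g 75.4 rpy [ 1.8e+02 -1.0e-01  5.8e+01] M [ 0.76  0.18 -0.14]
```

View pics/d.png

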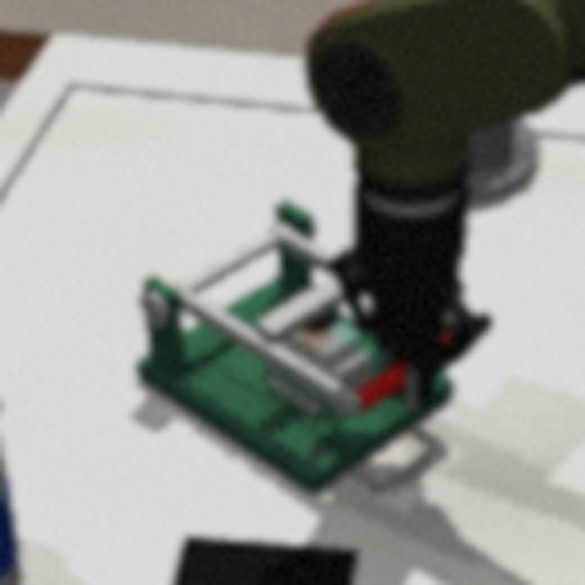

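The crop shows the lever near level over the jar. The handle's left end is at crop px (358,397), and the jar still stands in the nest. I will check the angle from that end.

Run:
```python
from h import *
s=snap('side');c,d=np.cos(np.radians(-32)),np.sin(np.radians(-32))
H=np.array([.5972,-.2254,.083])
for th in (0,75,80,85,90):
    a=np.radians(th);r=.18
    out=[]
    for y in(.047,-.047,0):
        x=-r*np.sin(a);z=H[2]+r*np.cos(a)
        out.append(px(s,[H[0]+c*x-d*y,H[1]+d*x+c*y,z]).round(1))
    print(th,out)
def red(s,b): return hsv(s,[0,120,70],[4,255,255],b)|hsv(s,[172,120,70],[180,255,255],b)
m=red(s,(312,200,345,225));n,l,st,ce=cv2.connectedComponentsWithStats(m);print(st,ce)
```

```text
0 [array([277.1, 147. ]), array([299.4, 135.9]), array([288.5, 141.3])]
75 [array([318.9, 205.9]), array([339.7, 192.3]), array([329.5, 199. ])]
80 [array([319.7, 210.4]), array([340.4, 196.7]), array([330.3, 203.4])]
85 [array([320.3, 214.7]), array([340.8, 200.9]), array([330.7, 207.7])]
90 [array([320.5, 218.8]), array([340.8, 204.9]), array([330.9, 211.7])]
[[     0      0    640    400 255950]
 [   320    211     10      9     50]] [[319.49904278 199.49694472]
 [324.4        215.14      ]]
```

Call:
{"api": "send_rows", "payload": {"xyz": [[0, 0, 0.001], [0, 0, 0.001], [0, 0, 0.001], [0, 0, 0.001], [0, 0, 0]], "rotation": [[0, 0, 0], [0, 0, 0], [0, 0, 0], [0, 0, 0], [0, 0, 0]], "fingers": [0.008, 0.008, 0.008, 0.008, 0.008], "grip_force": 100}}

```text
t: 26.4
eef_pos: [0.4452, -0.1291, 0.0647]
eef_rot: [-3.14, -0.002, 1.012]
contact_force: [-11.6, 8.6, 31.1]
gripper_width: 0.0136
grip_force: 98.8
```

Run:
```python
from h import *
lever()
s=snap('side')
def red(s,b): return hsv(s,[0,120,70],[4,255,255],b)|hsv(s,[172,120,70],[180,255,255],b)
m=red(s,(312,200,345,225));n,l,st,ce=cv2.connectedComponentsWithStats(m);print(st[1:],ce[1:])
```

```text
t 26.4 x,y,z mm [-180.     1.1   -7.3] theta 92.3 r 0.1801 F press [-14.4   1.2  31.1] w 0.0136 g 98.8 rpy [-1.799e+02 -1.000e-01  5.800e+01] M [ 1.23  1.61 -0.13]
[[338 205   1   1   1]
 [320 212  10   9  49]] [[338.         205.        ]
 [324.53061224 215.53061224]]
```

The force rose to 31 N with the height stalled, so the lever is at its stop. Now ease it back along the arc.

Run:
```python
import numpy as np
a=np.radians(np.arange(90,-.1,-1.5*1.25))
y=np.round(-180*np.sin(a),1);z=np.round(180*(1-np.cos(a)),1)
r=[[0,round(float(p)/1000,4),round(float(q)/1000,4)] for p,q in zip(np.diff(y),np.diff(z))]
for i in range(0,48,12):print(r[i:i+12])
```

```text
[[0, 0.0001, -0.0059], [0, 0.0003, -0.0059], [0, 0.0005, -0.0058], [0, 0.0006, -0.0059], [0, 0.0009, -0.0058], [0, 0.0011, -0.0058], [0, 0.0012, -0.0058], [0, 0.0014, -0.0057], [0, 0.0017, -0.0057], [0, 0.0018, -0.0056], [0, 0.0019, -0.0055], [0, 0.0022, -0.0055]]
[[0, 0.0023, -0.0054], [0, 0.0026, -0.0053], [0, 0.0027, -0.0053], [0, 0.0028, -0.0051], [0, 0.003, -0.0051], [0, 0.0032, -0.0049], [0, 0.0034, -0.0048], [0, 0.0035, -0.0048], [0, 0.0037, -0.0046], [0, 0.0038, -0.0045], [0, 0.0039, -0.0043], [0, 0.0041, -0.0043]]
[[0, 0.0043, -0.0041], [0, 0.0043, -0.0039], [0, 0.0045, -0.0038], [0, 0.0046, -0.0037], [0, 0.0048, -0.0035], [0, 0.0048, -0.0034], [0, 0.0049, -0.0032], [0, 0.0051, -0.003], [0, 0.0051, -0.0028], [0, 0.0053, -0.0027], [0, 0.0053, -0.0026], [0, 0.0054, -0.0023]]
[[0, 0.0055, -0.0022], [0, 0.0055, -0.0019], [0, 0.0056, -0.0018], [0, 0.0057, -0.0017], [0, 0.0057, -0.0014], [0, 0.0058, -0.0012], [0, 0.0058, -0.0011], [0, 0.0058, -0.0009], [0, 0.0059, -0.0006], [0, 0.0058, -0.0005], [0, 0.0059, -0.0003], [0, 0.0059, -0.0001]]
```

Call:
{"api": "send_rows", "payload": {"xyz": [[0, 0, -0.001], [0, 0, -0.001], [0, 0, -0.001], [0, 0, 0]], "rotation": [[0, 0, 0], [0, 0, 0], [0, 0, 0], [0, 0, 0]], "fingers": [0.008, 0.008, 0.008, 0.008]}}

```text
t: 26.78
eef_pos: [0.4451, -0.1291, 0.0655]
eef_rot: [3.141, -0.002, 1.011]
contact_force: [-2.6, 6.7, 14.5]
gripper_width: 0.0138
grip_force: 97.8
```

Call:
{"api": "send_rows", "payload": {"xyz": [[0, 0.0001, -0.0059], [0, 0.0003, -0.0059], [0, 0.0005, -0.0058], [0, 0.0006, -0.0059], [0, 0.0009, -0.0058], [0, 0.0011, -0.0058], [0, 0.0012, -0.0058], [0, 0.0014, -0.0057], [0, 0.0017, -0.0057], [0, 0.0018, -0.0056], [0, 0.0019, -0.0055], [0, 0.0022, -0.0055]], "rotation": [[0, 0, 0], [0, 0, 0], [0, 0, 0], [0, 0, 0], [0, 0, 0], [0, 0, 0], [0, 0, 0], [0, 0, 0], [0, 0, 0], [0, 0, 0], [0, 0, 0], [0, 0, 0]], "fingers": [0.008, 0.008, 0.008, 0.008, 0.008, 0.008, 0.008, 0.008, 0.008, 0.008, 0.008, 0.008]}}

```text
t: 27.78
eef_pos: [0.455, -0.1358, 0.1318]
eef_rot: [-3.137, -0.002, 1.011]
contact_force: [3.3, 4.8, 0.6]
gripper_width: 0.0134
grip_force: 97.3
```

```bash
python3 -c "
from h import *
lever()"
```

```text
t 27.78 x,y,z mm [-168.1    0.6   59.8] theta 70.4 r 0.1784 F press [0.3 5.9 0.6] w 0.0134 g 97.3 rpy [-1.798e+02 -1.000e-01  5.790e+01] M [ 1.39  0.64 -0.39]
```

Call:
{"api": "send_rows", "payload": {"xyz": [[0, 0.0023, -0.0054], [0, 0.0026, -0.0053], [0, 0.0027, -0.0053], [0, 0.0028, -0.0051], [0, 0.003, -0.0051], [0, 0.0032, -0.0049], [0, 0.0034, -0.0048], [0, 0.0035, -0.0048], [0, 0.0037, -0.0046], [0, 0.0038, -0.0045], [0, 0.0039, -0.0043], [0, 0.0041, -0.0043]], "rotation": [[0, 0, 0], [0, 0, 0], [0, 0, 0], [0, 0, 0], [0, 0, 0], [0, 0, 0], [0, 0, 0], [0, 0, 0], [0, 0, 0], [0, 0, 0], [0, 0, 0], [0, 0, 0]], "fingers": [0.008, 0.008, 0.008, 0.008, 0.008, 0.008, 0.008, 0.008, 0.008, 0.008, 0.008, 0.008]}}

```text
t: 28.78
eef_pos: [0.4853, -0.155, 0.1921]
eef_rot: [-3.128, 0.0, 1.012]
contact_force: [-19.1, 13.0, 26.0]
gripper_width: 0.0134
grip_force: 97.5
```

Call:
{"api": "send_rows", "payload": {"xyz": [[0, 0.0043, -0.0041], [0, 0.0043, -0.0039], [0, 0.0045, -0.0038], [0, 0.0046, -0.0037], [0, 0.0048, -0.0035], [0, 0.0048, -0.0034], [0, 0.0049, -0.0032], [0, 0.0051, -0.003], [0, 0.0051, -0.0028], [0, 0.0053, -0.0027], [0, 0.0053, -0.0026], [0, 0.0054, -0.0023]], "rotation": [[0, 0, 0], [0, 0, 0], [0, 0, 0], [0, 0, 0], [0, 0, 0], [0, 0, 0], [0, 0, 0], [0, 0, 0], [0, 0, 0], [0, 0, 0], [0, 0, 0], [0, 0, 0]], "fingers": [0.008, 0.008, 0.008, 0.008, 0.008, 0.008, 0.008, 0.008, 0.008, 0.008, 0.008, 0.008]}}

```text
t: 29.78
eef_pos: [0.5388, -0.1887, 0.2347]
eef_rot: [3.14, 0.0, 1.015]
contact_force: [-7.8, 4.6, 20.4]
gripper_width: 0.0135
grip_force: 103.7
```

```bash
python3 -c "
from h import *
lever()"
```

```text
t 29.78 x,y,z mm [-69.    0.2 162.7] theta 23.0 r 0.1767 F press [-9.  -0.2 20.4] w 0.0135 g 103.7 rpy [179.9   0.   58.1] M [1.38 1.91 0.61]
```

Call:
{"api": "send_rows", "payload": {"xyz": [[0, 0.0055, -0.0032], [0, 0.0055, -0.0029], [0, 0.0056, -0.0025], [0, 0.0057, -0.0022], [0, 0.0057, -0.0018], [0, 0.0058, -0.0014], [0, 0.0058, -0.0011], [0, 0.0058, -0.0009], [0, 0.0059, -0.0006], [0, 0.0058, -0.0005], [0, 0.0055, -0.0003], [0, 0.004, -0.0001]], "rotation": [[0, 0, 0], [0, 0, 0], [0, 0, 0], [0, 0, 0], [0, 0, 0], [0, 0, 0], [0, 0, 0], [0, 0, 0], [0, 0, 0], [0, 0, 0], [0, 0, 0], [0, 0, 0]], "fingers": [0.008, 0.008, 0.008, 0.008, 0.008, 0.008, 0.008, 0.008, 0.008, 0.008, 0.008, 0.008]}}

```text
t: 30.78
eef_pos: [0.5951, -0.2239, 0.2453]
eef_rot: [-3.139, -0.0, 1.012]
contact_force: [5.2, 2.1, -5.8]
gripper_width: 0.0136
grip_force: 109.7
```

Call:
{"api": "send_rows", "payload": {"xyz": [[0, 0.001, 0], [0, 0, 0], [0, 0, 0], [0, 0, 0]], "rotation": [[0, 0, 0], [0, 0, 0], [0, 0, 0], [0, 0, 0]], "fingers": [0.008, 0.008, 0.008, 0.008]}}

```text
t: 31.12
eef_pos: [0.5956, -0.2243, 0.2452]
eef_rot: [-3.14, -0.0, 1.012]
contact_force: [-1.0, -6.5, -3.9]
gripper_width: 0.0132
grip_force: 110.0
```

```bash
python3 -c "
from h import *
lever()
s=snap('side')
def red(s,b): return hsv(s,[0,120,90],[4,255,255],b)|hsv(s,[172,120,90],[180,255,255],b)
m=red(s,(262,120,330,175));print(cen(m))
c=max(cv2.findContours(m,0,1)[0],key=cv2.contourArea)[:,0];print(c[c[:,0].argmin()],c[c[:,0].argmax()])"
```

```text
t 31.12 x,y,z mm [-1.900e+00  1.000e-01  1.732e+02] theta 0.6 r 0.1733 F press [ 2.6 -6.  -3.9] w 0.0132 g 110.0 rpy [-179.9   -0.    58. ] M [-0.31 -0.32  0.44]
(array([282.03225806, 144.        ]), 31.0)
[277 146] [286 143]
```

Call:
{"api": "send_rows", "payload": {"xyz": [[0, 0.001, 0], [0, 0, 0], [0, 0, 0], [0, 0, 0], [0, 0, 0], [0, 0, 0], [0, 0, 0], [0, 0, 0], [0, 0, 0], [0, 0, 0]], "rotation": [[0, 0, 0], [0, 0, 0], [0, 0, 0], [0, 0, 0], [0, 0, 0], [0, 0, 0], [0, 0, 0], [0, 0, 0], [0, 0, 0], [0, 0, 0]], "fingers": [0.008, 0.012, 0.016, 0.02, 0.026, 0.034, 0.044, 0.054, 0.064, 0.07], "grip_force": 20}}

```text
t: 32.0
eef_pos: [0.5966, -0.2252, 0.2472]
eef_rot: [3.142, 0.0, 1.012]
contact_force: [0.1, -0.1, 0.4]
gripper_width: 0.0698
grip_force: 0.0
```

Call:
{"api": "send_rows", "payload": {"xyz": [[0, 0, -0.005], [0, 0, -0.015], [0, 0, -0.02], [0, 0, -0.02], [0, 0, -0.02], [0, 0, -0.02], [0, -0.03, 0], [0, -0.04, 0], [0, -0.04, 0], [0, -0.04, 0], [0, -0.03, 0], [0, 0, 0]], "rotation": [[0, 0, 0], [0, 0, 0], [0, 0, 0], [0, 0, 0], [0, 0, 0], [0, 0, 0], [0, 0, 0], [0, 0, 0], [0, 0, 0], [0, 0, 0], [0, 0, 0], [0, 0, 0]], "fingers": [0.07, 0.07, 0.07, 0.07, 0.07, 0.07, 0.07, 0.07, 0.07, 0.07, 0.07, 0.07]}}

```text
t: 33.0
eef_pos: [0.441, -0.1275, 0.3494]
eef_rot: [3.139, -0.001, 1.013]
contact_force: [1.4, -0.9, 0.2]
gripper_width: 0.07
grip_force: 0.0
```

Run:
```python
from h import *
s=snap('side')
print(arm.get_state()['t'],arm.get_state()['eef_pos'])
def red(s,b): return hsv(s,[0,120,90],[4,255,255],b)|hsv(s,[172,120,90],[180,255,255],b)
print(cen(red(s,(262,120,320,165))))
print('stopper',cen(hsv(s,[5,120,100],[20,255,255],(280,170,340,230))))
print('expected stopper top px proud/home',px(s,[.5215,-.178,.094]),px(s,[.5215,-.178,.083]))
a=cv2.resize(s['frame'][110:245,245:355],None,fx=4.4,fy=4.4,interpolation=cv2.INTER_CUBIC)
b=cv2.resize(s['frame'][190:390,130:350],None,fx=1.4,fy=1.4);o=np.zeros((594,484+308,3),np.uint8);o[:a.shape[0],:484]=a[:, :484];o[:280,484:]=b
cv2.imwrite('pics/f.png',o)
```

```text
33.05 [ 0.4428124  -0.12869803  0.34943943]
(array([289.10576923, 140.125     ]), 104.0)
stopper (array([309.5   , 200.0625]), 32.0)
expected stopper top px proud/home [310.06923362 196.9126125 ] [310.13625906 199.63188089]
```

View pics/f.png

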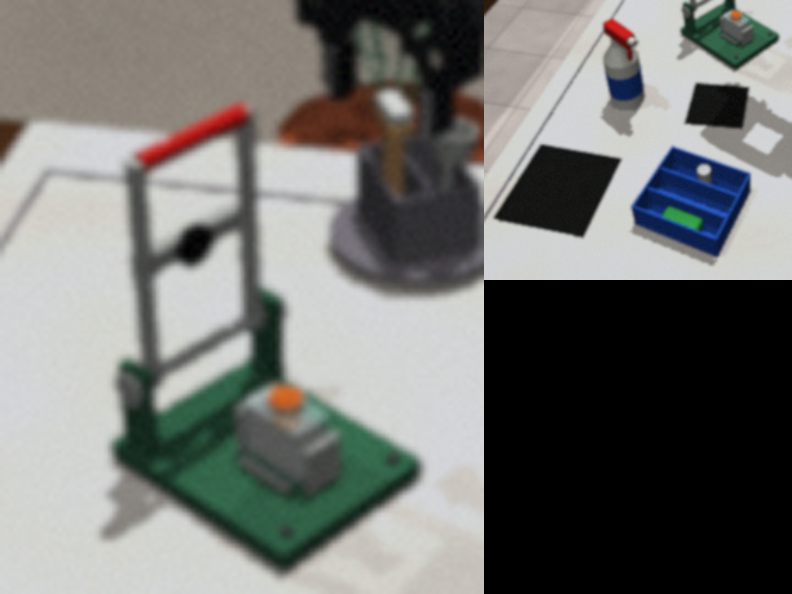

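The lever is fully up, with its bar at the same pixels as at the start. The stopper sits low on the jar at (286,398), the jar is square in the nest, and the peg, soap and bottle have not moved.

```bash
python3 -c "
from plant import job
print(job.close_job())"
```

```text
the job is handed in; nothing more can be done
None
```

The job is handed in at about 33 s: the jar went from tray to mat to nest with both grips as asked, the stopper is pressed home, the lever was eased back fully up, and the peg, soap and spray bottle look unmoved in the final picture.

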